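# Dose the lens dish and open the lens jar

### The arm

A 7-joint arm with a two-finger parallel gripper is mounted at the origin on the work surface. World frame = base frame: x ahead of the robot, y to its left, z up, the work surface at z = 0. Lengths are in m, angles in rad, forces in N, time in s.
With the tool pointing down it reaches from about 0.425 to 0.925 m from the base axis. Payload 6.8 kg.
Tool frame: the origin (TCP) lies at the very end of the fingers, on their centre line; the grasp point (between the pads) lies 19 mm behind it; z points along the fingers, y is the line along which they close (so a half turn about z gives the same grasp; the last joint's range is limited). The gripper opens to 88 mm and grips with 3 to 60 N. Pads are 20 mm wide; open, the fingers measure 115 mm over their backs; the gripper's body (75 mm by 178 mm) begins 61 mm behind the grasp point.
Start: joints at [-1.301, 0.477, 0.022, 1.555, -0.011, 1.109, -0.083], TCP at [0.249, 0.627, 0.223] pointing down, gripper open.
Joint ranges: [-2.96, 2.96], [-0.34, 2.1], [-1.41, 1.46], [0.24, 2.44], [-1.37, 4.51], [0.17, 1.92], [-2.96, 2.96]. Speed limits (rad/s): [2.39, 2.39, 3.14, 3.14, 3.14, 3.14, 3.14].

### API

Orientations are given as a rotation vector (axis times angle).
In Python, from cell import env, viewer gives the robot as it stands (env), with the cameras (viewer).
- The arm moves only by the tool shift_gripper, called as name(argument=value, ...), one argument or row to a line, values as JSON. Schema: {"type":"object","properties":{"ticks":{"type":"array","items":{"type":"object","properties":{"finger_gap":{"type":"number"},"trans":{"type":"array","items":{"type":"number"},"minItems":3,"maxItems":3},"twist":{"type":"number"}},"additionalProperties":false,"required":["finger_gap"]},"minItems":1,"maxItems":5},"only":{"type":"string"},"quiet":{"type":"boolean"},"lines":{"type":"string"}},"required":["ticks"],"additionalProperties":false}. ticks is a list of rows, 1 to 5 of them, each an object with the fields finger_gap (the opening from 0.0 (shut) to 1.0 (fully open)), trans (a list: dx, dy, dz in shares of 0.8 m (1.0 is 0.8 m)), twist (a turn about the tool's z in shares of 90 degrees (1.0 is 90 degrees)); a field left out counts as zero (the opening has to be given); each row shifts and turns the commanded pose from where the row before left it, along the tool's axes as they then stand; what a row does not reach is not made up. A row lasts 1/12 s, in which the tool goes at most 0.0417 m and 0.125 rad, less where a joint would pass 70% of its speed; a pose out of reach is approached as far as the arm can. The fingers move at their own pace and stop on an object; the grip force is fixed at half the most. Time passes only in rows, so rows that do not move let the fingers close. The tool returns the time, the measured TCP pose, the force, the opening and the grip force at its end. only (a regular expression) keeps the lines of the reply that match it, lines (a string "A,B") keeps lines A to B, and quiet returns only ok. A shift or turn number past 1, either way, is cut back to 1. Input that does not fit is refused with a message, and nothing moves.
- env.get_obs(): the state, without advancing time (a new reading comes with each control period).
- viewer.read_camera(name): name is "scene" or "top" or "wrist"; returns a dict with "frame" (400x640x3 uint8, blue, green, red), "vertical_fov" (degrees; the focal length in pixels is half the picture's height over the tangent of half this angle, whatever the lens; pixels are square), "cx", "cy" (the principal point, pixels), "world_to_cam" (4x4, takes a point from world to camera coordinates). Camera axes: x right, y down, z forward; pixel columns grow to the right and rows downward; lengths in m; the calibration is good to about 2 mm. The wrist camera is an equidistant fisheye: a pixel r from the principal point sees the ray r / f radians off the axis. A picture is of the moment at which its call begins. There is no depth.
- env.close_job(): hands the job in; it is judged then, once.
The state is a dict: "clock": time; "joints": joint angles; "joint_vel": joint speeds; "joint_efforts": joint torques, N m; "position": TCP position; "tcp_rot": TCP orientation; "contact_force": force on the tool from outside, world axes, zero at the start; "torque": the same for the moment, N m; "finger_gap": opening from 0.0 (shut) to 1.0 (fully open); "gripper_force": force on a finger pad.
Only numpy, scipy, OpenCV 4.12 (cv2) and the standard library are available. Lean on these libraries where they do the work, as an engineer would, in place of code of your own. Each camera call takes 0.05 s, during which the arm holds its last target. There are 200 camera calls.

### The job

Get things ready for putting lenses away: press the saline bottle's pump head fully down and let it spring back up. Then unscrew the tight metal cap of the square glass jar anticlockwise, keeping the jar down in its stand, which braces it; stop turning as soon as the threads let go, after about a sixth of a turn and well before a quarter turn. Finish holding the cap in the gripper, level and straight above the jar's mouth, its lower edge about a finger's width clear of the rim, leaving the other things on the cart where they are.

Things in the scene. Friction and masses are not known exactly. Their poses are not given: they have to be found in the camera images.
- pump_head (a joint): travel of the sprung white pump head on the saline bottle, m: 0 = up, 0.008 = fully down. It returns by itself; it takes 2 N to start and about 5 N fully down.
- pump_top (a point): centre of the flat round top (33 mm across) of the pump head, about 140 mm above the cart top; moves down with the head. A thin spout leaves the head sideways over a small dish. The bottle (60 mm across) is stuck to the cart.
- stand: fixed grey square stand, 77 mm square and 30 mm high on a 120 mm round foot, with an open square well (65 mm wide, floor 6 mm above the cart) that keeps the jar from turning. Origin: centre of its underside; x and y along its sides, z up.
- jar: loose clear glass jar, about 0.26 kg, standing in the well with about 1.5 mm play each side: square body 62 mm wide and 58 mm high, flat shoulder at 58 mm, round threaded neck from there to the rim at 82 mm. Origin: centre of the jar's underside, z up, x and y along its sides.
- jar_rim (a point): centre of the jar's mouth at its rim, 82 mm above the jar's origin. A white sprung seal in the mouth (32 mm across) pushes the cap up with about 12 N, which makes the thread tight; once the cap is off it stands 7 mm above the rim.
- cap: round ribbed metal screw cap, 59 mm in diameter, 24 mm high, open below, 45 g. Origin: centre of its lower edge; z up. Closed, its origin is 64 mm above the jar's origin (6 mm above the shoulder) and its x axis is 0 to 0.12 rad anticlockwise of the jar's x axis.
- drops_a: white eyedrop bottle, 25 mm across, 57 mm high, standing in a round tray (170 mm across, 22 mm high) at the right; leave alone. Origin: centre of its underside.
- drops_b: second such eyedrop bottle in the same tray; leave alone. Origin: centre of its underside.
- drops_c: third such eyedrop bottle, standing on the cart between the pump bottle and the jar; leave alone. Origin: centre of its underside.
- mirror: round steel compact mirror, 68 mm across, 13 mm high, lying in a like tray at the left; leave alone. Origin: centre of its underside.
- vial: amber glass vial, 20 mm across, 46 mm high, standing beside the mirror; leave alone. Origin: centre of its underside.
- case: closed black spectacle case, 60 by 155 by 41 mm, lying on the cart beyond the jar and the bottle, long side along its y; leave alone. Origin: centre of its underside.
- cap_top (a point): centre of the cap's flat top, 24 mm above its origin. Three inner lugs hold the cap under the jar's thread. Turned anticlockwise seen from above it may rise about 1 mm; the lugs are free when its x axis is 0.9 rad past the jar's x axis, and it then lifts straight off. Beyond 1.45 rad it is turned too far; at about 1.7 rad the lugs hit stops.

How it is judged:
By the outcome, as a careful person would: the job done as asked, in the order asked, and still so for the second after the job is handed in, while the arm keeps its last pose, push and grip.
It also fails if it takes over 40 s, if anything falls off the work surface, if the arm or the gripper's body presses on something with over 40 N, if the wrist force passes 120 N, or if a joint passes its speed limit or range.

## Working session

There is one attempt and no reset: what is moved stays moved. The work goes in short steps, Python scripts to look and compute and a tool call to move; the robot and the scene stay as the last step left them, time stands still between calls to the robot, and variables do not carry over. Pictures are saved under pics/ and viewed, at most 10 in all, crops included, and the job is handed in when it is done.

```bash
ls; mkdir -p pics
```

Run:
```python
from cell import env, viewer
import cv2
o=env.get_obs();print({k:(o[k]) for k in("clock","position","tcp_rot","finger_gap","contact_force")})
for n in("scene","top"):
    c=viewer.read_camera(n);cv2.imwrite(f"pics/{n}0.png",c["frame"]);print(n,c["vertical_fov"],c["cx"],c["cy"],c["world_to_cam"].round(3).tolist())
```

```text
cell.py
pics
{'clock': 0.0, 'position': array([0.24878364, 0.62684375, 0.22169145]), 'tcp_rot': array([-5.89849190e-01, -3.08551788e+00,  2.78911341e-03]), 'finger_gap': 0.9995534395917751, 'contact_force': array([-0.15700523,  0.48103717, -0.71423705])}
scene 49.64460420626972 316.88795332711464 201.42262818852163 [[0.55, 0.835, 0.001, -0.341], [0.479, -0.314, -0.82, -0.202], [-0.684, 0.451, -0.573, 1.611], [0.0, 0.0, 0.0, 1.0]]
top 54.60444180228701 319.6080237448138 197.92757157720226 [[-0.009, -1.0, -0.017, 0.03], [-0.983, 0.012, -0.185, 0.644], [0.185, 0.015, -0.983, 1.261], [0.0, 0.0, 0.0, 1.0]]
```

View pics/scene0.png

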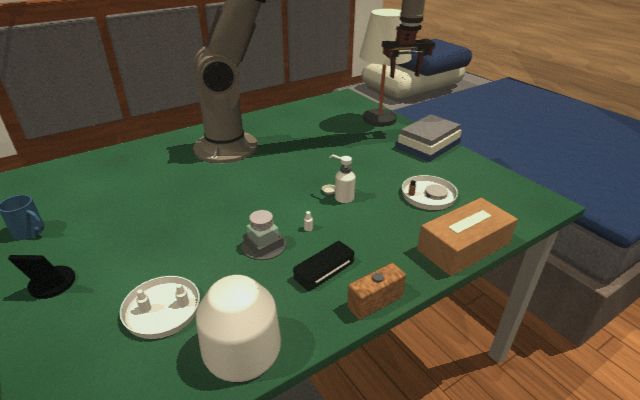

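View pics/top0.png

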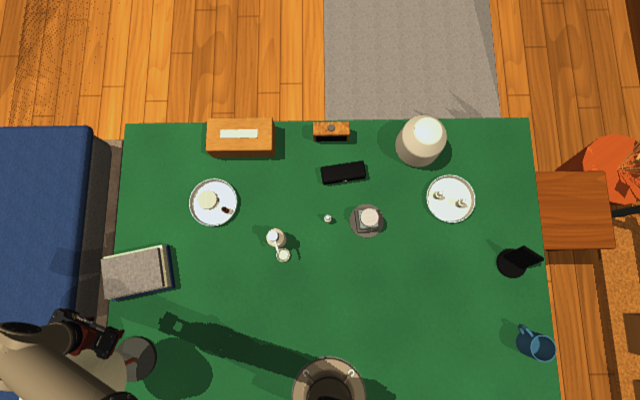

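The scene view shows the pump head near (346,160) and the cap near (262,218). In the top view they are near (272,235) and (370,216). I'll enlarge both.

Run:
```python
import cv2,numpy as np
s=cv2.imread("pics/scene0.png");t=cv2.imread("pics/top0.png")
a=cv2.resize(s[140:270,230:370],None,fx=4.2,fy=4.2,interpolation=cv2.INTER_CUBIC)
cv2.imwrite("pics/sc.png",a)
b=cv2.resize(t[195:270,250:390],None,fx=5.7,fy=5.7,interpolation=cv2.INTER_CUBIC)
cv2.imwrite("pics/tc.png",b);print(a.shape,b.shape)
```

```text
(546, 588, 3) (428, 798, 3)
```

View pics/sc.png

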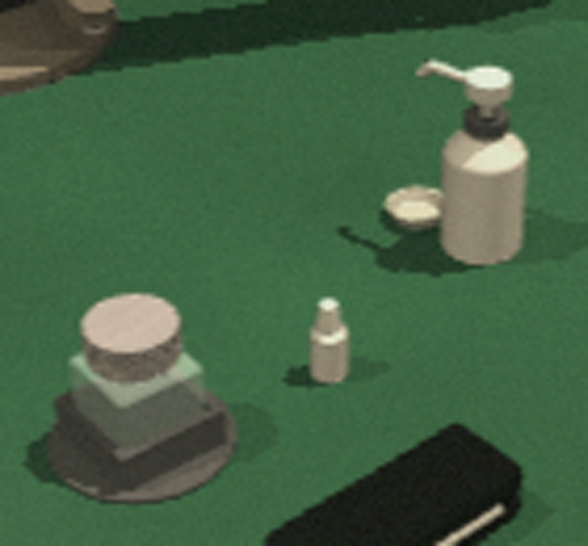

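View pics/tc.png

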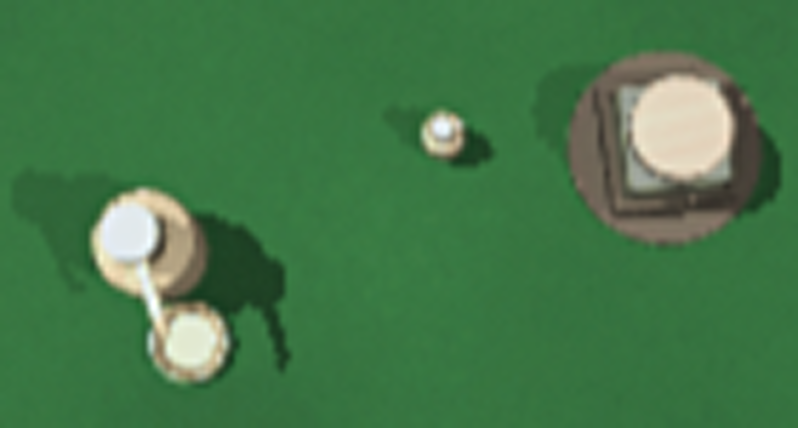

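Scene crop: pump top centre is at about (489,80), cap top at (131,324) and drops_c tip at (329,303). Top crop: pump top (131,235), cap top (683,128), drops_c tip (443,129). The stand's sides are nearly aligned with the image.

Create h.py:
```python
import numpy as np,cv2
from scipy.optimize import least_squares
def K(c):
    f=200/np.tan(np.radians(c["vertical_fov"])/2);return f,c["cx"],c["cy"]
def proj(c,p,fish=False):
    q=c["world_to_cam"][:3,:3]@np.asarray(p)+c["world_to_cam"][:3,3];f,cx,cy=K(c)
    if fish:
        r=np.hypot(q[0],q[1]);s=f*np.arctan2(r,q[2])/r
        return np.array([cx+s*q[0],cy+s*q[1]])
    return np.array([cx+f*q[0]/q[2],cy+f*q[1]/q[2]])
def tri(obs,x0=(.6,0,.1)):
    r=least_squares(lambda p:np.concatenate([proj(c,p,fi)-u for c,u,fi in obs]),x0)
    return r.x,np.abs(r.fun).max()
def onplane(c,u,z,fish=False):
    return least_squares(lambda p:proj(c,[p[0],p[1],z],fish)-u,[.6,0]).x
```

Run:
```python
from h import *
from cell import env, viewer
s=viewer.read_camera("scene");t=viewer.read_camera("top")
S=lambda x,y:np.array([230+(x+.5)/4.2-.5,140+(y+.5)/4.2-.5])
T=lambda x,y:np.array([250+(x+.5)/5.7-.5,195+(y+.5)/5.7-.5])
for n,a,b in(("pump",(489,80),(131,235)),("cap",(131,324),(683,128)),("dropsc",(329,303),(443,129))):
    print(n,*tri([(s,S(*a),0),(t,T(*b),0)]))
print("foot",onplane(t,T(667,148),0.004),"foot r",onplane(t,T(570,148),.004),onplane(t,T(764,148),.004))
for p in((597,95),(615,213),(738,205)):print("stand edge",onplane(t,T(*p),.03))
for p in((628,195),(735,183),(620,90)):print("jar sh",onplane(t,T(*p),.064))
print("dropsc base z=.03",onplane(t,T(443,135),.04)," dish",onplane(t,T(190,342),.02), "spout tip",onplane(t,T(163,325),.13))
for p in((322,167),(366,161),(323,184),(367,179)):print("case",onplane(t,p,.041))
o=env.get_obs();R=cv2.Rodrigues(o["tcp_rot"])[0];print(R.round(3),o["joints"].round(3))
```

```text
pump [0.51035077 0.17212346 0.13733848] 0.31409109976135596
cap [ 0.57208276 -0.14061641  0.093585  ] 0.0649889271170423
dropsc [ 0.57804308 -0.00247073  0.05735673] 0.054109601498055326
foot [ 0.57188046 -0.14073255] foot r [ 0.57255038 -0.08102651] [ 0.57121155 -0.20034782]
stand edge [ 0.60144729 -0.09655963]
stand edge [ 0.52958798 -0.1055359 ]
stand edge [ 0.53361104 -0.1795028 ]
jar sh [ 0.53675065 -0.11067315]
jar sh [ 0.54312999 -0.1735707 ]
jar sh [ 0.59911545 -0.10769833]
dropsc base z=.03 [ 0.57667999 -0.00267622]  dish [0.45565158 0.15096399] spout tip [0.46049573 0.15380817]
case [0.75829179 0.01367093]
case [ 0.7779736  -0.14131377]
case [0.69704561 0.01080728]
case [ 0.71292484 -0.14277033]
[[-0.929  0.369 -0.   ]
 [ 0.369  0.929 -0.001]
 [-0.    -0.001 -1.   ]] [-1.301  0.477  0.022  1.556 -0.012  1.109 -0.083]
```

Heights agree with the text: cap top 0.0936 against 0.094, and pump top 0.137 against 0.14. Now I'll move above the pump with the gripper shut, keeping height.

The rows are not in the units I measure in: shifts go in shares of 0.8 m and turns go in shares of 90 degrees. I convert before sending: -0.0274 m / 0.8 = -0.0343, -0.0217 m / 0.8 = -0.0271.

shift_gripper(
  ticks=[
    {"finger_gap": 0, "trans": [-0.0343, -0.0271, 0]},
    {"finger_gap": 0, "trans": [-0.0343, -0.0271, 0]},
    {"finger_gap": 0, "trans": [-0.0343, -0.0271, 0]},
    {"finger_gap": 0, "trans": [-0.0343, -0.0271, 0]},
    {"finger_gap": 0, "trans": [-0.0343, -0.0271, 0]},
  ],
)

```text
clock: 0.62
position: [0.3368, 0.4744, 0.2225]
tcp_rot: [-0.59, -3.086, 0.0]
contact_force: [0.4, 0.0, 0.6]
finger_gap: 0.661
gripper_force: 0.0
```

shift_gripper(
  ticks=[
    {"finger_gap": 0, "trans": [-0.0343, -0.0271, 0]},
    {"finger_gap": 0, "trans": [-0.0343, -0.0271, 0]},
    {"finger_gap": 0, "trans": [-0.0343, -0.0271, 0]},
    {"finger_gap": 0, "trans": [-0.0343, -0.0271, 0]},
    {"finger_gap": 0, "trans": [-0.0343, -0.0271, 0]},
  ],
)

```text
clock: 1.03
position: [0.4241, 0.323, 0.2227]
tcp_rot: [-0.59, -3.086, -0.0]
contact_force: [-0.2, 0.2, 0.2]
finger_gap: 0.277
gripper_force: 0.0
```

shift_gripper(
  ticks=[
    {"finger_gap": 0, "trans": [-0.0343, -0.0271, 0]},
    {"finger_gap": 0, "trans": [-0.0343, -0.0271, 0]},
    {"finger_gap": 0, "trans": [-0.0343, -0.0271, 0]},
    {"finger_gap": 0, "trans": [-0.0343, -0.0271, 0]},
    {"finger_gap": 0, "trans": [-0.0343, -0.0271, 0]},
  ],
)

```text
clock: 1.45
position: [0.5114, 0.1716, 0.2227]
tcp_rot: [0.59, 3.086, 0.0]
contact_force: [-0.3, 0.1, -0.0]
finger_gap: 0.004
gripper_force: 0.0
```

Run:
```python
from h import *
from cell import env, viewer
o=env.get_obs();R=cv2.Rodrigues(o["tcp_rot"])[0];p=o["position"]
print(o["joints"].round(3),R.round(3),R.T@(np.array([.5104,.1721,.150])-p))
c=viewer.read_camera("wrist");cv2.imwrite("pics/w0.png",c["frame"]);print(c["vertical_fov"],proj(c,[.5104,.1721,.1375],1),proj(c,p,1),proj(c,[.572,-.1406,.0936],1))
```

```text
[-0.632  0.255  0.23   1.893 -0.068  1.001  0.821] [[-0.93   0.369  0.   ]
 [ 0.369  0.93   0.   ]
 [-0.     0.    -1.   ]] [1.12271544e-03 3.36982669e-05 7.27388965e-02]
65.70646984690485 [322.78230869 199.75355093] [322.5304577 246.8274494] [130.55450662 306.81553912]
```

View pics/w0.png

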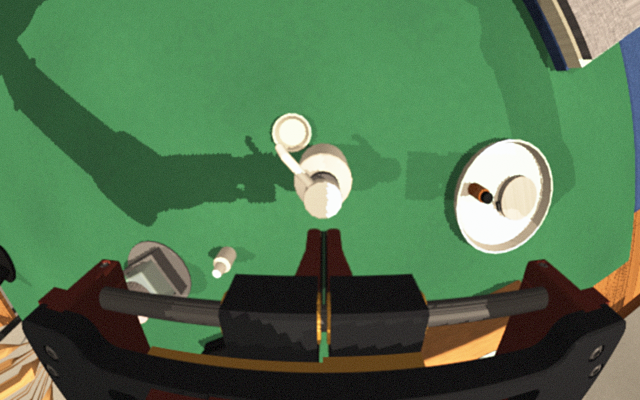

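The wrist view shows the pump top at about (323,199), against a predicted (322.8,199.8), so three views agree. Descending.

Converted, 0.03 m / 0.8 = 0.0375, 0.015 m / 0.8 = 0.0188.

shift_gripper(
  ticks=[
    {"finger_gap": 0, "trans": [0.0013, 0, 0.0375]},
    {"finger_gap": 0, "trans": [0, 0, 0.0375]},
    {"finger_gap": 0, "trans": [0, 0, 0.0188]},
    {"finger_gap": 0, "trans": [0, 0, 0.005]},
    {"finger_gap": 0, "trans": [0, 0, 0.0038]},
  ],
)

```text
clock: 1.92
position: [0.5094, 0.1735, 0.1401]
tcp_rot: [-0.59, -3.084, 0.002]
contact_force: [-0.8, -0.0, 2.6]
finger_gap: 0.006
gripper_force: 1.0
```

shift_gripper(
  ticks=[
    {"finger_gap": 0, "trans": [0, 0, 0.0038]},
    {"finger_gap": 0, "trans": [0, 0, 0.0038]},
    {"finger_gap": 0},
  ],
)

```text
clock: 2.17
position: [0.5105, 0.1739, 0.1354]
tcp_rot: [0.59, 3.085, 0.001]
contact_force: [-1.9, -0.3, 4.3]
finger_gap: 0.004
gripper_force: 1.9
```

Contact came near 0.140. I'll keep going until the force rises past 5 N at the stop.

Converted, 0.002 m / 0.8 = 0.0025.

shift_gripper(
  ticks=[
    {"finger_gap": 0, "trans": [0, 0, 0.0025]},
    {"finger_gap": 0, "trans": [0, 0, 0.0025]},
    {"finger_gap": 0},
  ],
)

```text
clock: 2.42
position: [0.5106, 0.174, 0.1323]
tcp_rot: [0.59, 3.085, 0.002]
contact_force: [-6.0, -1.4, 13.0]
finger_gap: 0.006
gripper_force: 6.6
```

shift_gripper(
  ticks=[
    {"finger_gap": 0, "trans": [0, 0, 0.0013]},
    {"finger_gap": 0},
  ],
)

```text
clock: 2.58
position: [0.5106, 0.174, 0.1321]
tcp_rot: [0.59, 3.085, 0.003]
contact_force: [-7.7, -1.7, 21.6]
finger_gap: 0.004
gripper_force: 10.9
```

Pump fully down: 21 N against the stop after 8 mm of travel. Release, rise, and check that it sprang back.

Converted, -0.03 m / 0.8 = -0.0375, -0.025 m / 0.8 = -0.0313.

shift_gripper(
  ticks=[
    {"finger_gap": 0, "trans": [0, 0, -0.005]},
    {"finger_gap": 0, "trans": [0, 0, -0.0125]},
    {"finger_gap": 0, "trans": [0, 0, -0.0313]},
    {"finger_gap": 0, "trans": [0, 0, -0.0375]},
    {"finger_gap": 0, "trans": [0, 0, -0.025]},
  ],
)

```text
clock: 3.0
position: [0.5108, 0.1738, 0.2212]
tcp_rot: [0.59, 3.084, 0.002]
contact_force: [0.2, 0.5, -0.9]
finger_gap: 0.005
gripper_force: 0.0
```

Run:
```python
from h import *
from cell import env, viewer
o=env.get_obs();R=cv2.Rodrigues(o["tcp_rot"])[0];p=o["position"]
print(p,R.T@(np.array([.572,-.1406,.2])-p))
c=viewer.read_camera("wrist");s=viewer.read_camera("scene")
a=cv2.resize(s["frame"][140:200,310:380],None,fx=5,fy=5,interpolation=cv2.INTER_CUBIC);b=cv2.resize(c["frame"][100:260,230:400],None,fx=2,fy=2)[:300]
cv2.imwrite("pics/p1.png",np.hstack([a,b]))
```

```text
[0.51084397 0.17381741 0.22122215] [-0.17285081 -0.26968109  0.02105841]
```

View pics/p1.png

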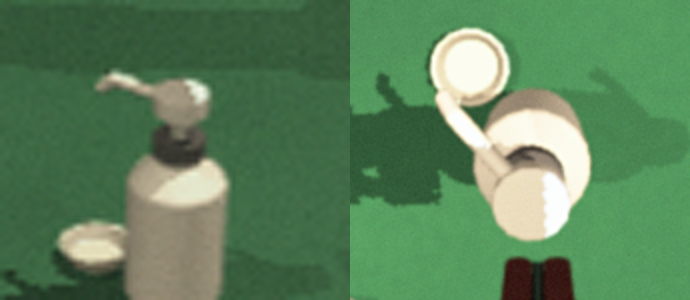

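The pump head, at about (180,95) in the left crop, is back up with its stem showing. Now to the jar, opening the gripper and pre-turning clockwise on arrival.

Converted, -0.027 m / 0.8 = -0.0338, -0.0173 m / 0.8 = -0.0216.

shift_gripper(
  ticks=[
    {"finger_gap": 0, "trans": [-0.0216, -0.0338, 0]},
    {"finger_gap": 0, "trans": [-0.0216, -0.0338, 0]},
    {"finger_gap": 0, "trans": [-0.0216, -0.0338, 0]},
    {"finger_gap": 0.5, "trans": [-0.0216, -0.0338, 0]},
    {"finger_gap": 1, "trans": [-0.0216, -0.0338, 0]},
  ],
)

```text
clock: 3.52
position: [0.5403, 0.0148, 0.2179]
tcp_rot: [-0.589, -3.085, 0.001]
contact_force: [0.5, 0.4, -0.1]
finger_gap: 0.116
gripper_force: 0.0
```

shift_gripper(
  ticks=[
    {"finger_gap": 1, "trans": [-0.0216, -0.0338, 0]},
    {"finger_gap": 1, "trans": [-0.0216, -0.0338, 0]},
    {"finger_gap": 1, "trans": [-0.0216, -0.0338, 0]},
    {"finger_gap": 1, "trans": [-0.0216, -0.0338, 0]},
    {"finger_gap": 1, "trans": [-0.0216, -0.0338, 0]},
  ],
)

```text
clock: 3.93
position: [0.571, -0.1426, 0.2178]
tcp_rot: [-0.589, -3.085, 0.0]
contact_force: [0.9, -0.3, -1.0]
finger_gap: 0.497
gripper_force: 0.0
```

shift_gripper(
  ticks=[
    {"finger_gap": 1, "twist": 0.0764},
    {"finger_gap": 1, "twist": 0.0764},
    {"finger_gap": 1, "twist": 0.0764},
    {"finger_gap": 1, "twist": 0.0764},
    {"finger_gap": 1},
  ],
)

```text
clock: 4.35
position: [0.5708, -0.1411, 0.2177]
tcp_rot: [-1.312, -2.853, 0.001]
contact_force: [0.5, 0.1, -0.3]
finger_gap: 0.876
gripper_force: 0.0
```

Run:
```python
from h import *
from cell import env, viewer
o=env.get_obs();R=cv2.Rodrigues(o["tcp_rot"])[0];p=o["position"]
print(o["joints"].round(3),R.round(3),R.T@(np.array([.572,-.1406,.072])-p))
c=viewer.read_camera("wrist");cv2.imwrite("pics/w1.png",c["frame"][100:400]);print(proj(c,[.572,-.1406,.0936],1),proj(c,p,1))
```

```text
[-0.237  0.363  0.48   1.8   -0.193  1.026  1.026] [[-0.651  0.759 -0.001]
 [ 0.759  0.651 -0.   ]
 [ 0.001 -0.001 -1.   ]] [-0.00048803  0.00134896  0.14565076]
[324.6733056  188.95501865] [323.31998675 247.0692425 ]
```

View pics/w1.png

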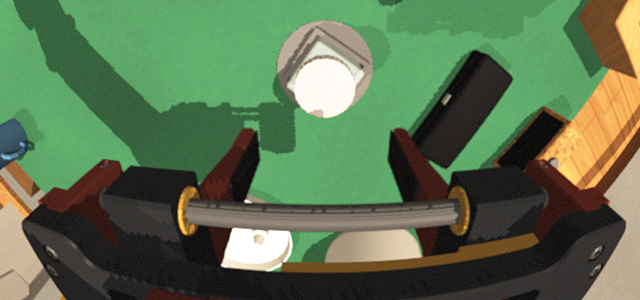

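Cap top centre is at about (324,187) in the full frame, against a predicted (324.7,189), and lies centred between the fingers. Descending over it.

Converted, 0.035 m / 0.8 = 0.0438, 0.03 m / 0.8 = 0.0375.

shift_gripper(
  ticks=[
    {"finger_gap": 1, "trans": [0, 0.0013, 0.0438]},
    {"finger_gap": 1, "trans": [0, 0, 0.0438]},
    {"finger_gap": 1, "trans": [0, 0, 0.0375]},
    {"finger_gap": 1, "trans": [0, 0, 0.025]},
    {"finger_gap": 1, "trans": [0, 0, 0.0125]},
  ],
)

```text
clock: 4.82
position: [0.5699, -0.1399, 0.0854]
tcp_rot: [-1.299, -2.856, 0.002]
contact_force: [0.2, 0.7, 0.2]
finger_gap: 0.998
gripper_force: 0.0
```

shift_gripper(
  ticks=[
    {"finger_gap": 1, "trans": [0, 0, 0.0125]},
    {"finger_gap": 1, "trans": [0, 0, 0.0063]},
    {"finger_gap": 1},
  ],
)

```text
clock: 5.07
position: [0.572, -0.1405, 0.0733]
tcp_rot: [-1.305, -2.857, 0.0]
contact_force: [-0.9, 0.4, 0.7]
finger_gap: 0.997
gripper_force: 0.0
```

Run:
```python
from h import *
from cell import env, viewer
o=env.get_obs();R=cv2.Rodrigues(o["tcp_rot"])[0];p=o["position"]
print(p,R.T@(np.array([.572,-.1406,.0715])-p))
```

```text
[ 0.5719639  -0.14049278  0.07334622] [-1.05122452e-04 -4.25846716e-05  1.84620252e-03]
```

Centred within 0.2 mm. Lower 1.5 mm and close.

Converted, 0.0015 m / 0.8 = 0.0019.

shift_gripper(
  ticks=[
    {"finger_gap": 0.8, "trans": [0, 0, 0.0019]},
    {"finger_gap": 0.6},
    {"finger_gap": 0.6},
    {"finger_gap": 0.6},
    {"finger_gap": 0.6},
  ],
)

```text
clock: 5.48
position: [0.5722, -0.1406, 0.0727]
tcp_rot: [1.306, 2.856, 0.0]
contact_force: [0.4, 0.6, 3.2]
finger_gap: 0.668
gripper_force: 30.1
```

shift_gripper(
  ticks=[
    {"finger_gap": 0},
    {"finger_gap": 0},
    {"finger_gap": 0},
    {"finger_gap": 0},
    {"finger_gap": 0},
  ],
)

```text
clock: 5.9
position: [0.5722, -0.1406, 0.0726]
tcp_rot: [1.306, 2.856, 0.001]
contact_force: [-1.1, -0.3, 5.8]
finger_gap: 0.67
gripper_force: 30.0
```

The gap of 0.67 (59 mm) at 30 N means the cap is held. Now turn anticlockwise (negative about tool z), slowly.

Converted, -0.06 rad / 1.5708 = -0.0382.

shift_gripper(
  ticks=[
    {"finger_gap": 0, "twist": -0.0382},
    {"finger_gap": 0, "twist": -0.0382},
    {"finger_gap": 0, "twist": -0.0382},
    {"finger_gap": 0, "twist": -0.0382},
    {"finger_gap": 0, "twist": -0.0382},
  ],
)

```text
clock: 6.32
position: [0.5729, -0.1405, 0.073]
tcp_rot: [0.86, 3.019, 0.001]
contact_force: [-0.7, 0.8, 8.3]
finger_gap: 0.669
gripper_force: 30.0
```

Run:
```python
from h import *
from cell import env, viewer
o=env.get_obs();R=cv2.Rodrigues(o["tcp_rot"])[0]
print(o["position"],np.arctan2(R[1,1],R[0,1]),o["torque"],o["contact_force"],o["joints"].round(2))
```

```text
[ 0.57291359 -0.14053102  0.07295839] 1.0155948849828682 [ 0.10779442  0.10628773 -0.08925324] [-0.6572561   0.79971485  8.30151743] [-0.11  0.54  0.32  1.9  -0.24  0.74  1.37]
```

Converted, -0.0003 m / 0.8 = -0.0004, -0.08 rad / 1.5708 = -0.0509.

shift_gripper(
  ticks=[
    {"finger_gap": 0, "twist": -0.0509},
    {"finger_gap": 0, "twist": -0.0509},
    {"finger_gap": 0, "trans": [0, 0, -0.0004], "twist": -0.0509},
    {"finger_gap": 0, "twist": -0.0509},
    {"finger_gap": 0, "twist": -0.0509},
  ],
)

```text
clock: 6.73
position: [0.573, -0.1403, 0.0734]
tcp_rot: [0.242, 3.13, 0.001]
contact_force: [-0.8, 0.7, 8.5]
finger_gap: 0.665
gripper_force: 30.0
```

shift_gripper(
  ticks=[
    {"finger_gap": 0, "twist": -0.0509},
    {"finger_gap": 0, "twist": -0.0509},
    {"finger_gap": 0, "twist": -0.0509},
    {"finger_gap": 0, "twist": -0.0318},
    {"finger_gap": 0},
  ],
)

```text
clock: 7.15
position: [0.5732, -0.1403, 0.0738]
tcp_rot: [-0.212, 3.132, 0.0]
contact_force: [-2.3, 0.6, 11.1]
finger_gap: 0.673
gripper_force: 30.0
```

Run:
```python
from h import *
from cell import env, viewer
o=env.get_obs();R=cv2.Rodrigues(o["tcp_rot"])[0]
print(o["position"],np.arctan2(R[1,1],R[0,1]),o["torque"],o["contact_force"],o["joints"].round(2))
c=viewer.read_camera("scene");w=viewer.read_camera("wrist")
a=cv2.resize(c["frame"][190:260,230:300],None,fx=5,fy=5,interpolation=cv2.INTER_CUBIC)
b=cv2.resize(w["frame"][140:315,220:420],None,fx=2,fy=2);cv2.imwrite("pics/t1.png",np.hstack([a,b]))
```

```text
[ 0.57315197 -0.14031184  0.07377888] 1.7057528488795404 [0.36225496 0.30939644 0.06034815] [-2.31080313  0.58984711 11.07070352] [ 0.03  0.52  0.14  1.89 -0.1   0.73  1.93]
```

View pics/t1.png

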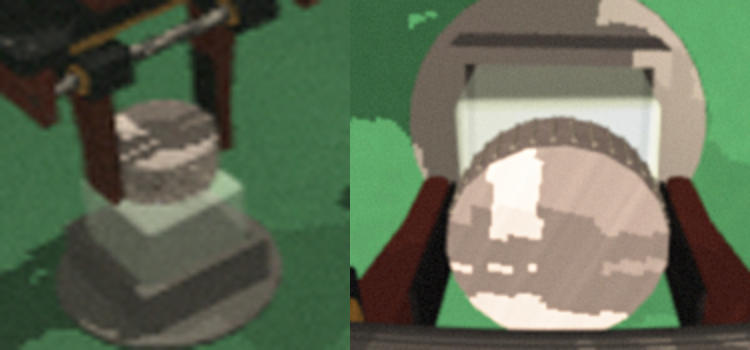

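After 0.99 rad the gripper carries about 11 N, essentially the full seal force, and the torque is near zero, so the threads are free. The picture shows the cap between the pads and the jar down in its well. Lift straight up, gently at first.

Converted, -0.002 m / 0.8 = -0.0025.

shift_gripper(
  ticks=[
    {"finger_gap": 0, "trans": [0, 0, -0.0025]},
    {"finger_gap": 0, "trans": [0, 0, -0.0025]},
    {"finger_gap": 0},
  ],
)

```text
clock: 7.5
position: [0.5722, -0.1405, 0.0767]
tcp_rot: [-0.207, 3.134, -0.0]
contact_force: [0.5, 0.7, 0.4]
finger_gap: 0.667
gripper_force: 30.0
```

Converted, -0.007 m / 0.8 = -0.0088, -0.006 m / 0.8 = -0.0075.

shift_gripper(
  ticks=[
    {"finger_gap": 0, "trans": [0, 0, -0.005]},
    {"finger_gap": 0, "trans": [0, 0, -0.0075]},
    {"finger_gap": 0, "trans": [0, 0, -0.0075]},
    {"finger_gap": 0, "trans": [0, 0, -0.0088]},
    {"finger_gap": 0, "trans": [0, 0, -0.0088]},
  ],
)

```text
clock: 7.92
position: [0.572, -0.1406, 0.1072]
tcp_rot: [-0.207, 3.135, -0.0]
contact_force: [0.5, -0.5, -0.7]
finger_gap: 0.665
gripper_force: 30.0
```

shift_gripper(
  ticks=[
    {"finger_gap": 0},
    {"finger_gap": 0},
  ],
)

```text
clock: 8.08
position: [0.5724, -0.1406, 0.1071]
tcp_rot: [-0.207, 3.133, -0.0]
contact_force: [0.1, 0.7, -1.3]
finger_gap: 0.67
gripper_force: 30.0
```

Run:
```python
from h import *
from cell import env, viewer
o=env.get_obs();R=cv2.Rodrigues(o["tcp_rot"])[0]
print(o["position"],np.arctan2(R[1,1],R[0,1]),o["contact_force"])
c=viewer.read_camera("scene");w=viewer.read_camera("wrist")
a=cv2.resize(c["frame"][185:260,230:300],None,fx=6,fy=6,interpolation=cv2.INTER_CUBIC)
b=cv2.resize(w["frame"][140:350,220:400],None,fx=2,fy=2)[:450];b=cv2.copyMakeBorder(b,0,450-len(b),0,0,0);cv2.imwrite("pics/t2.png",np.hstack([a,b]))
for q in([.5722,-.1405,.006+.064+.0335],[.5722,-.1405,.088],[.5722,-.1405,.095]):
    u=proj(c,q);print("scene crop",(u-[230,185])*6+2.5, "wrist crop",(proj(w,q,1)-[220,140])*2+.5)
```

```text
[ 0.57235183 -0.14055168  0.10713543] 1.702915604646472 [ 0.0864497   0.72347396 -1.28375731]
scene crop [185.6858377  174.39098679] wrist crop [204.13254978 208.81668171]
scene crop [188.35217074 203.60476106] wrist crop [204.33923631 187.38288174]
scene crop [187.15334171 190.46974755] wrist crop [204.24939269 196.67749522]
```

View pics/t2.png

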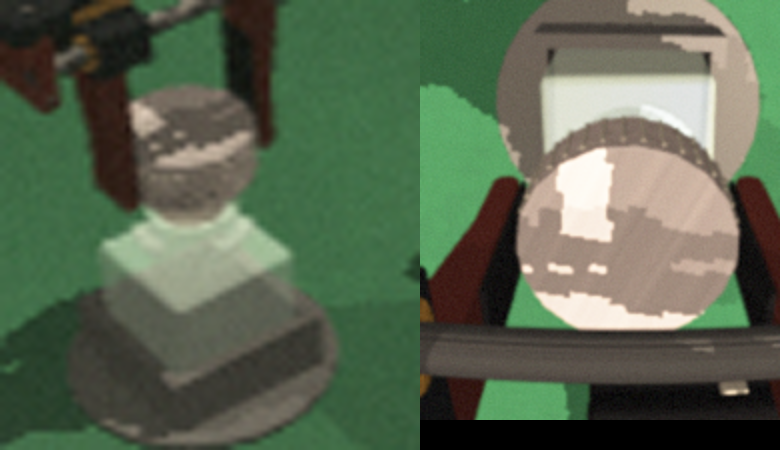

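The cap hangs level between the pads, centred over the jar: cap at x≈194 in the left crop, jar shoulder centre at about 197. The jar is seated in its well, and the clearance is about 16 mm. Handing in.

shift_gripper(
  ticks=[
    {"finger_gap": 0},
    {"finger_gap": 0},
    {"finger_gap": 0},
  ],
)

```text
clock: 8.43
position: [0.5718, -0.1404, 0.1061]
tcp_rot: [0.208, -3.134, -0.0]
contact_force: [0.2, 0.1, -0.8]
finger_gap: 0.668
gripper_force: 30.0
```

```bash
python3 -c "
from cell import env, viewer
print(env.close_job())"
```

```text
the job is handed in; nothing more can be done
None
```

Job handed in at 8.4 s, verdict not shown: the pump was pressed fully down and sprang back, the cap was unscrewed by 0.99 rad with the jar left in its stand, and the cap is held level about 16 mm above the rim.

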